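# Stack the nested bins on their ledges and load the power module

## Robot

A 7-joint arm with a two-finger parallel gripper is mounted at the origin on the work surface. World frame = base frame: x ahead of the robot, y to its left, z up, the work surface at z = 0. Lengths are in mm, angles in degrees, forces in N, time in s.
With the tool pointing down it reaches from about 400 to 850 mm from the base axis. Payload 4.4 kg.
Tool frame: the origin (TCP) lies at the very end of the fingers, on their centre line; the grasp point (between the pads) lies 19 mm behind it; z points along the fingers, y is the line along which they close (so a half turn about z gives the same grasp; the last joint's range is limited). The gripper opens to 94 mm and grips with 3 to 60 N. Pads are 16 mm wide; open, the fingers measure 119 mm over their backs; the gripper's body (75 mm by 177 mm) begins 78 mm behind the grasp point.
Start: joints at [-73.442, 36.005, 2.206, 86.941, -1.547, 57.084, -1.146], TCP at [225.788, 609.539, 205.478] pointing down, gripper open.
Joint ranges: [-175.42, 175.42], [-21.48, 121.26], [-71.46, 75.88], [10.55, 141.38], [-63.04, 243.04], [13.31, 113.54], [-168.57, 168.57]. Speed limits (degrees/s): [147.25, 147.25, 180, 180, 180, 180, 180].

## Interface

Orientations are given as a 3x3 rotation matrix whose columns are the frame's x, y, z axes.
In Python, from workcell import r gives the robot as it stands.
- The arm moves only by the shell command python3 -m crank 'ROWS' [FORCE]. ROWS is JSON, a list that holds one entry, the list of rows, each a list of 7 numbers: the shift along the world's x, y, z in units of 50 mm (1.0 is 50 mm), then the turn, a rotation vector about the world's x, y, z in units of 6 degrees (1.0 is 6 degrees), then the opening, from 0 (shut) to 1 (fully open). A call has 1 to 10 rows; each row is the pose to reach, as a shift and turn from the pose commanded when the call began; what a row does not reach only later rows make up. A row lasts 1/10 s, in which the tool goes at most 50 mm and 8.59 degrees, less where a joint would pass 70% of its speed; a pose out of reach is approached as far as the arm can. A call with a gripper value outside its range is refused whole. The fingers move at their own pace and stop on an object; FORCE is the grip in N (left out, the last holds). Time passes only in rows, so rows that repeat a pose let the fingers close. It gives the time, the measured TCP pose, the force, the opening and the grip force at its end, in the units of the state.
- r.get_obs(): the state, without advancing time (a new reading comes with each control period).
- r.get_image(name): name is "side" or "top"; returns the picture (480x640x3 uint8, red, green, blue); there is no depth.
- r.calibration(name): a dict with "fx", "fy", "cx", "cy" (pixels), "k1" (the pictures are not rectified: a ray, as slopes to the right and down, at radius r is drawn at 1 + k1 r^2 times it, then the intrinsics apply), "position" and "rotation" of the camera in the world. Camera axes: x right, y down, z forward; pixel columns grow to the right and rows downward; lengths in mm; the calibration is good to about 2 mm. A picture is of the moment at which its call begins. calibration takes no time and is no camera call.
- r.hand_in(): hands the job in; it is judged then, once.
The state is a dict: "clock": time; "joint_pos": joint angles; "dq": joint speeds; "tau": joint torques, N m; "ee_pos": TCP position; "tcp_rot": TCP orientation; "force": force on the tool from outside, world axes, zero at the start; "ft_torque": the same for the moment, N m; "gripper_width": opening from 0.0 (shut) to 1.0 (fully open); "grip_force": force on a finger pad.
Only numpy, scipy, OpenCV 4.12 (cv2) and the standard library are available. Lean on these libraries where they do the work, as an engineer would, in place of code of your own. Each camera call takes 0.05 s, during which the arm holds its last target. There are 200 camera calls.

## Task

On the electronics test bench two grey stack-nest bins stand one nested inside the other: lift the upper one out, turn it half a turn and set it back on the lower one so that it rests on the ledges, its lugs down in the rim notches, instead of nesting. Then draw the finned power module out of its leaning cradle and stand it upright, same end up, on the floor of the raised upper bin. Set both down without dropping them, leave the lower bin where it stands, disturb nothing else on the bench, and let go.

Things in the scene. Friction and masses are not known exactly. Their poses are not given: they have to be found in the camera images.
- lower_mid (a point): Lower stack-nest bin, grey, 168 x 64 x 72 mm high (x, y, z), 0.4 kg, loose on the bench. Point: its centre, 36 mm above its underside; x runs along the bin to its scooped end, z up. Body 151 x 48 mm outside up to 38 mm height (walls, floor 4 mm); above that a wider rim section, 168 x 64 outside, 159 x 55 inside. Its long rim walls are plain and full height for 19 mm either side of the middle.
- lower_scoop (a point): Lower bin: middle of its scooped end, 84 mm from the middle (+x), 54 mm above the underside. In both bins' long rim walls: slots 22 mm wide, open from the top down to 38 mm height, centred at x = +58 and -30 mm; ledge notches 22 mm wide and only 6 mm deep, centred at x = -58 and +30 mm.
- upper_mid (a point): Upper bin, same shape and axes as the lower, about 0.22 kg. Point: its centre, 36 mm above its underside. Nested at the start, same way round, underside 38 mm above the lower bin's, its rim section clear above the lower rim. Turned half a turn and centred over the lower bin, its lugs drop into the notches (play 4 mm along, 3.5 mm across); its underside is then 66 mm above the lower bin's.
- upper_scoop (a point): Upper bin: middle of its scooped end wall (+x), which has a 38 mm wide, 18 mm deep cut-out in the rim and a pale label plate; 84 mm from the middle, 54 mm above the underside. Each bin has four lugs, 14 mm long and high, flush with its underside, standing out to 33 mm either side of the middle, centred at x = +58 and -30 mm.
- module_mid (a point): Power module: aluminium block with dark fins on one face, 26 mm thick (its x) x 84 mm wide (y) x 120 mm tall (z), about 0.35 kg. Point: its centre, 60 mm from its lower end; z points to its upper end. At the start it leans in the cradle, upper end 0.5 rad (29 degrees) off vertical, sideways, roughly to the robot's left (+y), fins up. Grip it across the 26 mm with the tool leaning along its z.
- cradle_foot (a point): Fixed aluminium cradle, dark 150 x 118 mm base: middle of the foot plate under the module's lower end, 45 mm above the bench. Cradle parts cover the module's fin face up to 18 mm from its lower end, its side edges to 40 mm, and 12 mm strips along both edges of its underside to 80 mm; the rest is free. The module draws out freely along its z. The module leans towards -x of this point.
- tape: Bystander: roll of amber tape lying flat, 72 mm across, 22 mm high; not to be disturbed.
- coil: Bystander: small transformer, steel core with copper winding, 62 x 66 x 54 mm; not to be disturbed.
- meter: Bystander: yellow hand-held test meter lying flat, 150 x 75 x 42 mm; not to be disturbed.
- driver: Bystander: red-handled screwdriver, 190 mm long; not to be disturbed.
- cleaner: Bystander: white bottle of cleaner standing up, 52 mm across, 150 mm high; not to be disturbed.
- brush: Bystander: wooden-handled brush, 170 mm long; not to be disturbed.
Mind the look-alikes: they are no part of the job. Leave any green or pink look-alike of the part that bears upper_mid alone.

How it is judged (in metres and radians):
On the way:
1. The upper bin has been turned half a turn and rests on the ledges of the lower bin, let go, the module still in its cradle (z of upper_mid in the frame of lower_mid between 0.061 and 0.07 m and horizontal distance between upper_mid and lower_mid below 0.012 m and x of upper_scoop in the frame of lower_mid below -0.05 m and angle between each of upper_mid, lower_mid's own z axis and vertical below 0.06 rad and distance of each of lower_mid, module_mid from where it was at the start of the episode below 0.03 m and contact force between the fingers and upper below 0.2 N and linear speed of upper below 0.03 m/s), for 0.2 s.
At the end, for the whole second after the job is handed in: Upper bin half-turned in the lower bin's notches (undersides 61-70 mm apart, centres within 12 mm, both level within 0.06 rad), lower bin within 30 mm of its start; module right end up on the upper bin's floor, within 0.35 rad of vertical, 45 mm along and 20 mm across of centre; all at rest (z of upper_mid in the frame of lower_mid between 0.061 and 0.07 m and horizontal distance between upper_mid and lower_mid below 0.012 m and x of upper_scoop in the frame of lower_mid below -0.05 m and angle between each of upper_mid, lower_mid's own z axis and vertical below 0.06 rad and distance of lower_mid from where it was at the start of the episode below 0.03 m and x of module_mid in the frame of upper_mid between -0.045 and 0.045 m and y of module_mid in the frame of upper_mid between -0.02 and 0.02 m and z of module_mid in the frame of upper_mid between 0.018 and 0.036 m and angle between module_mid's own z axis and vertical below 0.35 rad and linear speed of each of upper, module below 0.02 m/s); the robot touches nothing.
It fails at once if the upper bin was dropped (linear speed of upper above 0.45 m/s and contact force between the fingers and upper below 0.2 N).
It fails at once if the module was dropped (linear speed of module above 0.45 m/s and contact force between the fingers and module below 0.2 N).
It fails at once if a bystander was moved more than 25 mm (distance of any of tape, coil, meter, driver, cleaner, brush from where it was at the start of the episode above 0.025 m).
It also fails if it takes over 58 s, if anything falls off the work surface, if the arm or the gripper's body presses on something with over 40 N, if the wrist force passes 120 N, or if a joint passes its speed limit or range.

## Working session

There is one attempt and no reset: what is moved stays moved. The work goes in short steps, Python scripts to look and compute and a shell command to move; the robot and the scene stay as the last step left them, time stands still between calls to the robot, and variables do not carry over. Pictures are saved under pics/ and viewed, at most 11 in all, crops included, and the job is handed in when it is done.

```bash
mkdir -p pics
python3 - <<'E'
from workcell import r
import cv2
for n in("side","top"):
    im=r.get_image(n); cv2.imwrite(f"pics/{n}0.png",im[:,:,::-1]); 
    c=r.calibration(n); print(n,c)
o=r.get_obs(); print(o["ee_pos"],o["tcp_rot"],o["clock"])
E
```

```text
side {'fx': 463.3524635957767, 'fy': 463.3524635957767, 'cx': 312.276256197147, 'cy': 236.86941457026026, 'k1': 0.0024808851551430364, 'position': array([ -55.22009782, -691.91474185,  650.07629185]), 'rotation': array([[ 0.75658461, -0.34536972,  0.55524723],
       [-0.65374047, -0.38100451,  0.65380346],
       [-0.01425222, -0.85764522, -0.51404431]])}
top {'fx': 573.3446635686319, 'fy': 573.3446635686319, 'cx': 320.97243138780897, 'cy': 242.07389772740603, 'k1': -0.17744638602399923, 'position': array([ 345.68629773,   29.74627111, 1545.6760929 ]), 'rotation': array([[ 0.00534516, -0.9925939 ,  0.12136215],
       [-0.99998394, -0.00507707,  0.00251809],
       [-0.00188328, -0.12137366, -0.9926051 ]])}
[225.5781402  608.97890335 204.6742259 ] [[-9.37735796e-01  3.47348937e-01 -5.41056692e-04]
 [ 3.47349357e-01  9.37734518e-01 -1.54839213e-03]
 [-3.04648254e-05 -1.63991842e-03 -9.99998655e-01]] 0.1
```

View pics/side0.png

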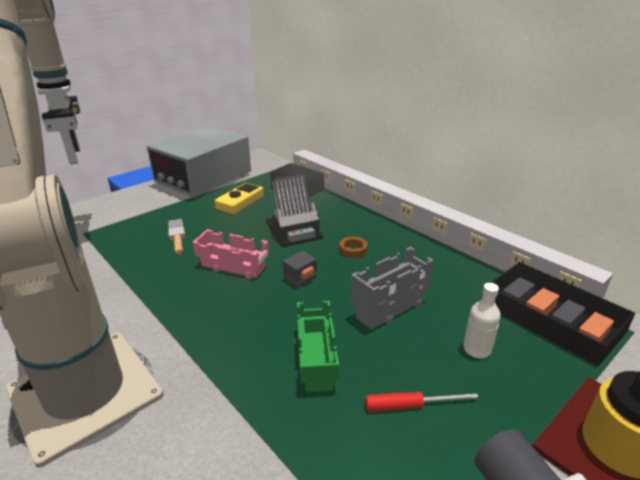

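View pics/top0.png

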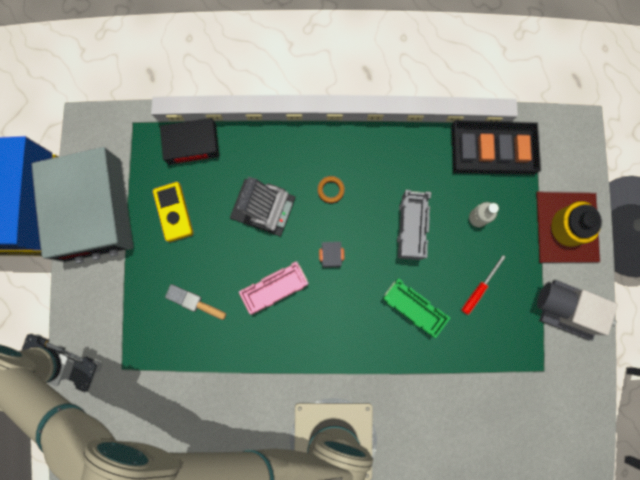

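The side view shows the grey bins at about (392,285) and the module in its cradle at (295,212). In the top view the bins are at (415,225) and the cradle at (264,206). Next I'll enlarge both areas in one picture.

```bash
cat > h.py <<'E'
import numpy as np, cv2
from workcell import r
def ray(n,u,v):
    c=r.calibration(n); a=np.array([(u-c["cx"])/c["fx"],(v-c["cy"])/c["fy"]]); b=a.copy()
    for _ in range(20): b=a/(1+c["k1"]*(b@b))
    d=c["rotation"]@np.array([b[0],b[1],1]); return c["position"],d/np.linalg.norm(d)
def on(n,u,v,z):
    p,d=ray(n,u,v); return p+d*(z-p[2])/d[2]
def two(us,ut):
    p,d=ray("side",*us); q,e=ray("top",*ut)
    s=np.linalg.lstsq(np.c_[d,-e],q-p,rcond=None)[0]; a,b=p+d*s[0],q+e*s[1]
    return (a+b)/2,np.linalg.norm(a-b)
def proj(n,P):
    c=r.calibration(n); v=c["rotation"].T@(np.array(P)-c["position"]); a=v[:2]/v[2]; a=a*(1+c["k1"]*(a@a))
    return a*c["fx"]+[c["cx"],c["cy"]]
def crop(im,x,y,w,h,k):
    return cv2.resize(im[y:y+h,x:x+w],None,fx=k,fy=k,interpolation=cv2.INTER_CUBIC)
E
python3 - <<'E'
from h import *
s,t=cv2.imread("pics/side0.png"),cv2.imread("pics/top0.png")
A=np.hstack([crop(s,340,240,100,75,4),crop(t,370,180,100,75,4)])
B=np.hstack([crop(s,250,160,100,75,4),crop(t,215,165,100,75,4)])
cv2.imwrite("pics/c1.png",np.vstack([A,B]))
E
```

```text
(no output)
```

View pics/c1.png

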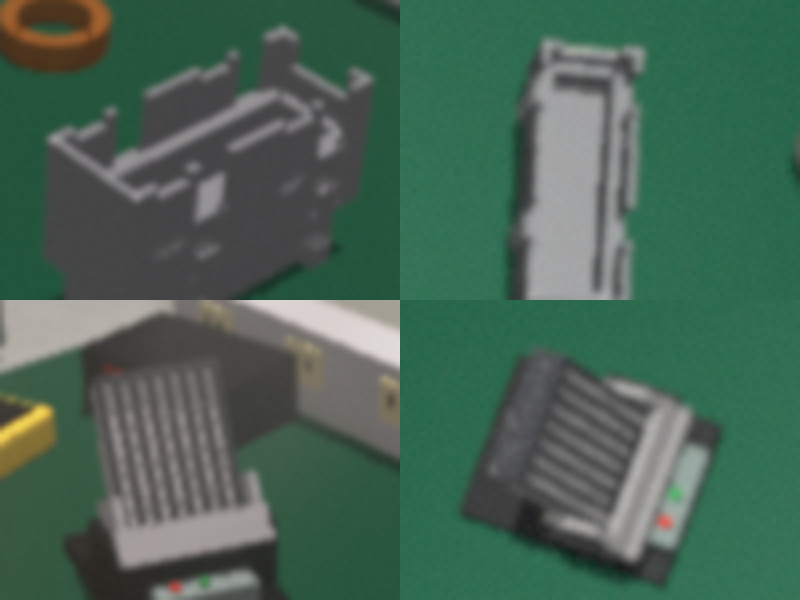

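Top left: the scoop cut-out and the +58 slot are at the far end, so bin +x points away from the robot. The top-rim corners in the side image are about (373.7,288), (353,273.7), (432.5,259.5) and (410.5,247). The module's upper-end outer edge in the top image runs from (248.7,178) to (237,208).

Run:
```python
from h import *
np.set_printoptions(precision=1,suppress=True)
for u in [(373.75,288),(353,273.75),(432.5,259.5),(410.5,247)]: print("side z110",on("side",*u,110))
for u in [(406.3,190.3),(430.8,192.5)]: print("top z110",on("top",*u,110))
t=cv2.imread("pics/top0.png"); h=cv2.cvtColor(t,cv2.COLOR_BGR2HSV)
m=((h[...,1]<60)&(h[...,2]>85)).astype(np.uint8); m[:,:385]=0;m[:,450:]=0;m[:175]=0;m[275:]=0
k=cv2.findContours(m,0,2)[0]; k=max(k,key=cv2.contourArea); b=cv2.boxPoints(cv2.minAreaRect(k))
for p in b: print("rect",p,on("top",*p,110))
# module
for u,z in [((248.75,178),144),((237,208),144),((257.5,180),156),((246,211),156)]: print("mod",on("top",*u,z))
s=cv2.imread("pics/side0.png")
cv2.imwrite("pics/c2.png",np.hstack([crop(s,255,165,80,80,5)[:, :400],crop(t,220,165,80,80,5)[:, :400]]))
hs=h[165:245,225:310]; dk=(cv2.inRange(hs,(0,0,0),(180,255,255)))
```

```text
side z110 [ 491.  -227.5  110. ]
side z110 [ 494.8 -168.1  110. ]
side z110 [ 653.8 -242.6  110. ]
side z110 [ 658.5 -181.   110. ]
top z110 [ 656.1 -184.7  110. ]
top z110 [ 651.  -248.1  110. ]
rect [398.  255.9] [ 487.  -161.1  110. ]
rect [401.7 189.5] [ 658.  -172.8  110. ]
rect [430.5 191.1] [ 654.5 -247.5  110. ]
rect [426.9 257.5] [ 483.2 -234.6  110. ]
mod [678.2 215.5 144. ]
mod [601.6 243.1 144. ]
mod [670.3 191.9 156. ]
mod [591.9 218.7 156. ]
```

View pics/c2.png

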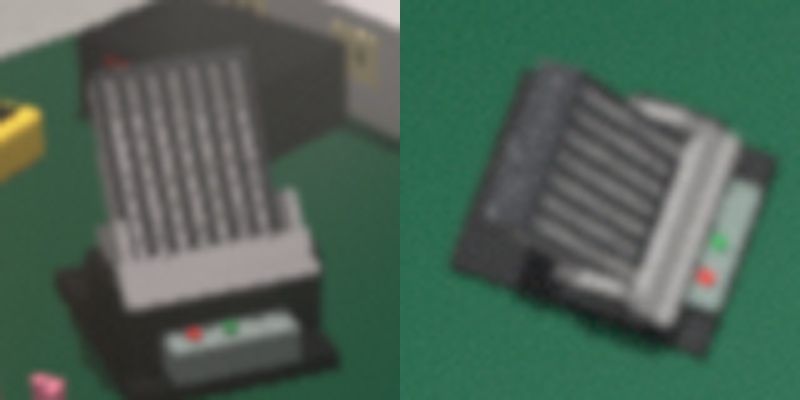

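The bin centre comes out at about (572,-208) with its axis at -4.7° in both views. Its sizes agree with 168 x 64. I'll go above it.

```bash
python3 -m crank '[[[3.4,-8,0,0,0,1.3,1],[3.4,-8,0,0,0,1.3,1],[3.4,-8,0,0,0,1.3,1],[3.4,-8,0,0,0,1.3,1],[3.4,-8,0,0,0,1.3,1],[3.4,-8,0,0,0,1.3,1],[3.4,-8,0,0,0,1.3,1],[3.4,-8,0,0,0,1.3,1],[3.4,-8,0,0,0,1.3,1],[3.4,-8,0,0,0,1.3,1]]]' 30
python3 -m crank '[[[3.5,-8.3,-0.5,0,0,1.3,1],[3.5,-8.3,-0.5,0,0,1.3,1],[3.5,-8.3,-0.5,0,0,1.3,1],[3.5,-8.3,-0.5,0,0,1.3,1],[3.5,-8.3,-0.5,0,0,1.3,1],[3.5,-8.3,-0.5,0,0,1.3,1],[3.5,-8.3,-0.5,0,0,1.3,1],[3.5,-8.3,-0.5,0,0,1.3,1],[3.5,-8.3,-0.5,0,0,1.3,1],[3.5,-8.3,-0.5,0,0,1.3,1]]]'
python3 - <<'E'
from h import *
o=r.get_obs(); print(o["ee_pos"],o["joint_pos"],o["clock"],np.degrees(np.arctan2(o["tcp_rot"][1,1],o["tcp_rot"][0,1])))
s=r.get_image("side")[:,:,::-1];t=r.get_image("top")[:,:,::-1]
cv2.imwrite("pics/c3.png",np.hstack([crop(s,330,190,133,133,3),crop(t,350,150,133,133,3)]))
E
```

```text
clock: 1.1
ee_pos: [397.4, 204.2, 205.4]
tcp_rot: [[-0.974, 0.226, 0.0], [0.226, 0.974, -0.003], [-0.001, -0.002, -1.0]]
force: [-0.0, 0.4, -0.4]
gripper_width: 0.997
grip_force: 0.0
clock: 2.1
ee_pos: [571.9, -212.5, 179.6]
tcp_rot: [[-0.996, 0.09, 0.001], [0.09, 0.996, -0.004], [-0.001, -0.004, -1.0]]
force: [-0.9, 0.9, -0.2]
gripper_width: 0.998
grip_force: 0.0
[ 571.85116188 -212.48887146  179.55394003] [ 15.90130486  34.2113986    2.7387939   95.46196242  -1.71601443
  50.25038179 104.10620949] 2.1 84.84482698846551
```

View pics/c3.png

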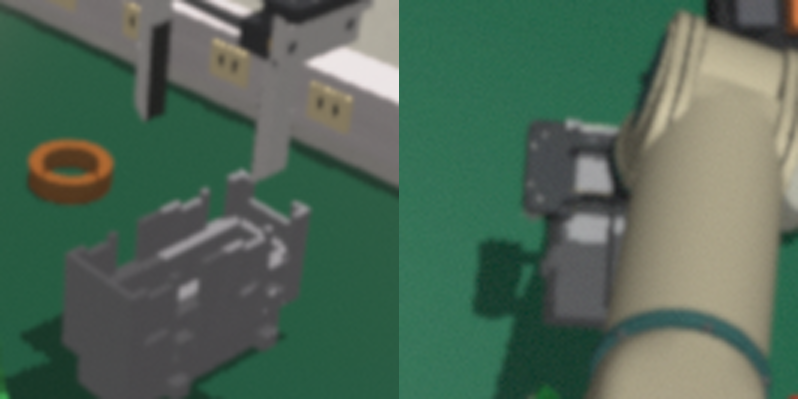

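The fingers straddle the bin as intended: the tips in the side view lie either side of its middle. I'll descend and grip.

```bash
python3 -m crank '[[[0,0.09,-0.5,0,0,0,1],[0,0.09,-1,0,0,0,1],[0,0.09,-1.5,0,0,0,1],[0,0.09,-1.8,0,0,0,1],[0,0.09,-1.92,0,0,0,1],[0,0.09,-1.92,0,0,0,1],[0,0.09,-1.92,0,0,0,0.7],[0,0.09,-1.92,0,0,0,0.6],[0,0.09,-1.92,0,0,0,0.5],[0,0.09,-1.92,0,0,0,0.5]]]' 30
python3 -m crank '[[[0,0,0,0,0,0,0.5],[0,0,0,0,0,0,0.5],[0,0,0,0,0,0,0.5],[0,0,0,0,0,0,0.5],[0,0,0,0,0,0,0.5]]]' 30
```

```text
clock: 3.2
ee_pos: [571.3, -202.3, 85.4]
tcp_rot: [[-0.997, 0.083, 0.002], [0.083, 0.997, -0.002], [-0.002, -0.002, -1.0]]
force: [0.5, -3.4, 2.7]
gripper_width: 0.693
grip_force: 1.7
clock: 3.7
ee_pos: [571.3, -202.5, 85.3]
tcp_rot: [[-0.997, 0.083, 0.002], [0.083, 0.997, -0.002], [-0.002, -0.002, -1.0]]
force: [-0.7, -4.4, 6.2]
gripper_width: 0.678
grip_force: 30.0
```

The measured width, 63.7 mm, matches the bin. I'll lift it now.

```bash
python3 -m crank '[[[0,0,0.1,0,0,0,0.5],[0,0,0.3,0,0,0,0.5],[0,0,0.5,0,0,0,0.5],[0,0,0.8,0,0,0,0.5],[0,0,1.2,0,0,0,0.5],[0,0,1.6,0,0,0,0.5],[0,0,2.0,0,0,0,0.5],[0,0,2.4,0,0,0,0.5],[0,0,2.6,0,0,0,0.5],[0,0,2.6,0,0,0,0.5]]]' 40
python3 - <<'E'
from h import *
o=r.get_obs(); print(o["ee_pos"],o["clock"])
s=r.get_image("side")[:,:,::-1]
cv2.imwrite("pics/s4.png",s)
cv2.imwrite("pics/c4.png",crop(s,330,170,150,150,4))
E
```

```text
clock: 4.7
ee_pos: [571.8, -200.5, 216.2]
tcp_rot: [[-0.997, 0.082, 0.003], [0.082, 0.997, -0.0], [-0.003, 0.0, -1.0]]
force: [0.4, -0.9, -2.4]
gripper_width: 0.678
grip_force: 40.0
[ 571.76799975 -200.49544533  216.18612647] 4.7
```

View pics/c4.png

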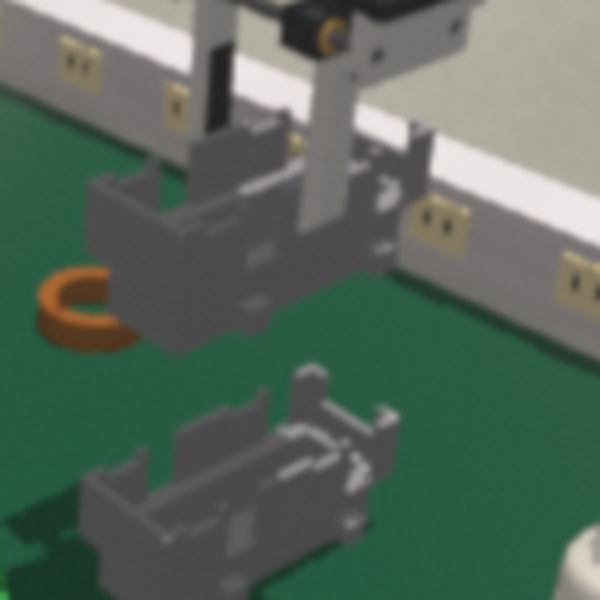

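The upper bin has lifted level, with rim corners at (90,180), (180,232) and (433,130) in the crop. The lower bin still stands, with corners at (83,475), (168,540) and (398,415).

Run:
```python
from h import *
np.set_printoptions(precision=1,suppress=True)
f=lambda u,v,z:on("side",330+u/4,170+v/4,z)
ax=np.array([.9966,-.082]);ay=np.array([.082,.9966])
for nm,z,P in (("up",240.9,[(90,180),(180,232),(433,130)]),("low",72,[(83,475),(168,540),(398,415)])):
    W=[f(*p,z) for p in P]
    for w in W: print(nm,w,w[:2]@ax,w[:2]@ay)
    print(" centre",(W[0]+W[2])/2, "len",np.linalg.norm(W[2]-W[1]),"wid",np.linalg.norm(W[0]-W[1]))
print("tool",np.array([571.8,-200.5])@ax)
for u in (300,341): print("finger tip edge", (w:=f(u,230,216)), w[:2]@ax)
# finger outer face: back at 119/2-ish scaled
print(proj("side",[571.8,-200.5-40,216]) )
```

```text
up [ 493.9 -161.9  240.9] 505.5240789250229 -120.83611451713713
up [ 488.9 -222.9  240.9] 505.48618545785354 -182.06247634152476
up [ 653.2 -237.7  240.9] 670.419544617175 -183.29996498313085
 centre [ 573.5 -199.8  240.9] len 164.9433160680594 wid 61.22834635976809
low [ 492.7 -165.3   72. ] 504.6079949412462 -124.3069783992782
low [ 486.8 -229.5   72. ] 504.0049679290103 -188.79749976527276
low [ 654.3 -239.9   72. ] 671.7605639037914 -185.44284186208935
 centre [ 573.5 -202.6   72. ] len 167.79454108885105 wid 64.4954187215152
tool 586.29688
finger tip edge [ 564.9 -230.8  216. ] 581.8646438484567
finger tip edge [ 579.  -243.6  216. ] 597.0072005541095
[411.5 228.2]
```

The upper bin's centre agrees with the tool to within about 1 mm. I'll make the half turn in three steps of -60°.

```bash
python3 -m crank '[[[0,0,0,0,0,-1,0.5],[0,0,0,0,0,-2.4,0.5],[0,0,0,0,0,-3.8,0.5],[0,0,0,0,0,-5.2,0.5],[0,0,0,0,0,-6.6,0.5],[0,0,0,0,0,-8,0.5],[0,0,0,0,0,-9.4,0.5],[0,0,0,0,0,-10,0.5]]]'
python3 -m crank '[[[0,0,0,0,0,-1.4,0.5],[0,0,0,0,0,-2.8,0.5],[0,0,0,0,0,-4.2,0.5],[0,0,0,0,0,-5.6,0.5],[0,0,0,0,0,-7,0.5],[0,0,0,0,0,-8.4,0.5],[0,0,0,0,0,-9.8,0.5],[0,0,0,0,0,-10,0.5]]]'
python3 -m crank '[[[0,0,0,0,0,-1.4,0.5],[0,0,0,0,0,-2.8,0.5],[0,0,0,0,0,-4.2,0.5],[0,0,0,0,0,-5.6,0.5],[0,0,0,0,0,-7,0.5],[0,0,0,0,0,-8.4,0.5],[0,0,0,0,0,-9.4,0.5],[0,0,0,0,0,-10,0.5],[0,0,0,0,0,-10,0.5],[0,0,0,0,0,-10,0.5]]]'
```

```text
clock: 5.55
ee_pos: [569.9, -200.2, 212.9]
tcp_rot: [[-0.423, 0.906, -0.003], [0.906, 0.423, 0.001], [0.002, -0.002, -1.0]]
force: [-0.2, 0.2, -3.2]
gripper_width: 0.677
grip_force: 40.0
clock: 6.35
ee_pos: [570.1, -200.2, 213.0]
tcp_rot: [[0.571, 0.821, -0.003], [0.821, -0.571, 0.001], [-0.001, -0.003, -1.0]]
force: [0.3, 0.9, -2.5]
gripper_width: 0.678
grip_force: 40.0
clock: 7.35
ee_pos: [570.5, -200.6, 213.8]
tcp_rot: [[0.997, -0.079, -0.001], [-0.079, -0.997, 0.001], [-0.001, -0.0, -1.0]]
force: [0.4, -0.3, -2.2]
gripper_width: 0.678
grip_force: 40.0
```

```bash
python3 -m crank '[[[0.04,-0.04,-0.4,0,0,0,0.5],[0.04,-0.04,-0.8,0,0,0,0.5],[0.04,-0.04,-1.2,0,0,0,0.5],[0.04,-0.04,-1.5,0,0,0,0.5],[0.04,-0.04,-1.58,0,0,0,0.5],[0.04,-0.04,-1.58,0,0,0,0.5],[0.04,-0.04,-1.58,0,0,0,0.5]]]'
python3 - <<'E'
from h import *
s=r.get_image("side")[:,:,::-1]
cv2.imwrite("pics/c5.png",crop(s,330,205,130,120,5))
E
```

```text
clock: 8.05
ee_pos: [573.3, -203.5, 136.3]
tcp_rot: [[0.997, -0.082, 0.001], [-0.082, -0.997, -0.001], [0.001, 0.001, -1.0]]
force: [-0.1, 0.7, -3.1]
gripper_width: 0.675
grip_force: 40.0
```

View pics/c5.png

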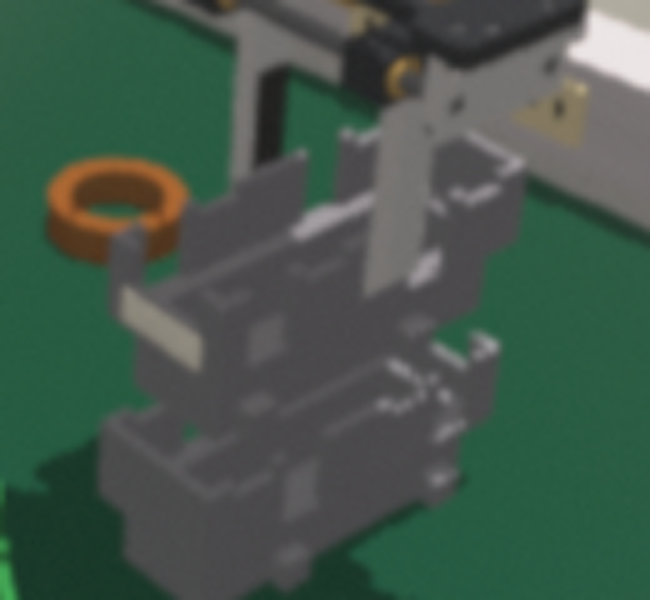

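The bin has been turned: its scooped end with the pale label now faces the robot, at (160,330) in the crop. The upper corners are (112,235) and (522,163); the lower ones are (103,420) and (497,345).

Run:
```python
from h import *
np.set_printoptions(precision=1,suppress=True)
R=np.array([[.9966,-.082],[.082,.9966]])
f=lambda u,v,z:R@on("side",330+u/5,205+v/5,z)[:2]
a,b=f(112,235,161),f(522,163,161); c,d=f(103,420,72),f(497,345,72)
print(a,b,(a+b)/2,b-a); print(c,d,(c+d)/2,d-c); print(R@[573.3,-203.5])
```

```text
[ 505.3 -124.5] [ 672.5 -184.3] [ 588.9 -154.4] [167.2 -59.8]
[ 503.8 -124.8] [ 670.9 -185.9] [ 587.4 -155.3] [167.1 -61.2]
[ 588.  -155.8]
```

```bash
python3 -m crank '[[[-0.02,0,-0.1,0,0,0,0.5],[-0.02,0,-0.2,0,0,0,0.5],[-0.02,0,-0.3,0,0,0,0.5],[-0.02,0,-0.36,0,0,0,0.5],[-0.02,0,-0.4,0,0,0,0.5],[-0.02,0,-0.44,0,0,0,0.5],[-0.02,0,-0.47,0,0,0,0.5],[-0.02,0,-0.47,0,0,0,0.5],[-0.02,0,-0.47,0,0,0,0.5]]]'
```

```text
clock: 9.0
ee_pos: [571.9, -203.3, 113.3]
tcp_rot: [[0.997, -0.083, 0.001], [-0.083, -0.997, 0.0], [0.001, -0.0, -1.0]]
force: [-2.3, 0.7, 6.8]
gripper_width: 0.679
grip_force: 40.0
```

At TCP z 113.3, the seated height, with upward contact force, so I'll release and rise.

```bash
python3 -m crank '[[[0,0,0,0,0,0,0.7],[0,0,0,0,0,0,0.75],[0,0,0,0,0,0,0.9],[0,0,0,0,0,0,1],[0,0,0,0,0,0,1],[0,0,0.3,0,0,0,1],[0,0,1,0,0,0,1],[0,0,2,0,0,0,1],[0,0,3,0,0,0,1],[0,0,3.4,0,0,0,1]]]'
python3 - <<'E'
from h import *
np.set_printoptions(precision=1,suppress=True)
s=r.get_image("side")[:,:,::-1]; t=r.get_image("top")[:,:,::-1]
cv2.imwrite("pics/c6.png",np.hstack([crop(s,340,215,100,100,4),crop(t,215,160,100,100,4)]))
o=r.get_obs(); print(o["ee_pos"],o["joint_pos"])
E
```

```text
clock: 10.0
ee_pos: [573.1, -205.2, 288.2]
tcp_rot: [[0.996, -0.083, 0.007], [-0.083, -0.997, -0.004], [0.007, 0.003, -1.0]]
force: [-0.3, -0.9, -1.2]
gripper_width: 0.999
grip_force: 0.0
[ 573.2 -204.7  286.8] [-14.1  37.5  55.8  89.  -32.4  70.4 -47.7]
```

View pics/c6.png

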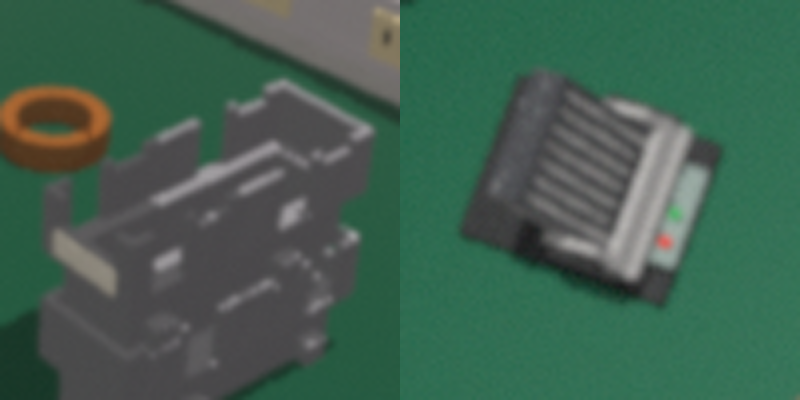

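The upper bin sits level on the ledges with its label towards the robot. The cradle is unchanged, and the module's upper-end quad in the top crop is about (518,72), (560,78), (488,195), (527,205). I'll triangulate it.

Run:
```python
from h import *
np.set_printoptions(precision=1,suppress=True)
T=lambda u,v:(220+(u-400)/5,165+v/5)
S=lambda u,v:(255+u/5,165+v/5)
print(two(S(90,75),T(535,222)),two(S(250,50),T(578,72)))
a,b,c,d=on("top",*T(530,65),144),on("top",*T(487,215),144),on("top",*T(578,72),156),on("top",*T(535,222),156)
for p in (a,b,c,d): print(p)
print("end centre",(a+b+c+d)/4,"w",np.linalg.norm(a-b),np.linalg.norm(c-d),"az normal",[np.degrees(np.arctan2((p-q)[0],-(p-q)[1])) for p,q in((a,b),(c,d))])
B=[on("top",*T(*p),8) for p in((452,268),(708,357),(775,155))]
print(B,np.linalg.norm(B[0]-B[1]),np.linalg.norm(B[2]-B[1]),[np.degrees(np.arctan2(*(B[i]-B[j])[:2][::-1])) for i,j in((0,1),(2,1))])
# upper bin seat check and front plate ends
R=np.array([[.9966,-.082],[.082,.9966]])
for q in((372,130),(47,185)): print("bin",R@on("side",340+q[0]/4,215+q[1]/4,138)[:2])
```

```text
(array([592. , 218.2, 158.5]), np.float64(8.157829200839592)) (array([673.8, 195.6, 154.8]), np.float64(4.253205252066234))
[678.2 222.4 144. ]
[601.6 242.1 144. ]
[671.8 196.7 156. ]
[595.9 216.3 156. ]
end centre [636.9 219.4 150. ] w 79.10980312527903 78.35980726866693 az normal [np.float64(75.61833589288604), np.float64(75.49462181808846)]
[array([597. , 281.2,   8. ]), array([548.6, 140.3,   8. ]), array([660.2, 105.3,   8. ])] 148.92300210484845 116.93796421906127 [np.float64(71.05514925951583), np.float64(-17.43271732400698)]
bin [ 671.5 -185.1]
bin [ 506.2 -122.6]
```

The lean azimuth is about 72°, taken from the base edges: 149 x 117 mm measured against 150 x 118. The upper-end centre is about (637,219,150), in line with the base's mid-line. I'll turn the wrist back while travelling, then compute the tilt.

```bash
python3 -m crank '[[[0.1,0.5,0,0,0,1.4,0.6],[0.1,1,0,0,0,2.8,0.6],[0.2,1.5,0,0,0,4.2,0.6],[0.3,2,0,0,0,5.6,0.6],[0.4,2.5,0,0,0,7,0.6],[0.4,3,0,0,0,8.4,0.6],[0.5,3.5,0,0,0,9.8,0.6],[0.5,4,0,0,0,11.2,0.6],[0.5,4,0,0,0,12.6,0.6],[0.5,4,0,0,0,14,0.6]]]'
python3 -m crank '[[[0.1,0.5,0,0,0,1.4,0.6],[0.2,1,0,0,0,2.8,0.6],[0.4,1.5,0,0,0,4.2,0.6],[0.5,2,0,0,0,5.6,0.6],[0.6,2.5,0,0,0,7,0.6],[0.7,3,0,0,0,8.4,0.6],[0.9,3.5,0,0,0,9.8,0.6],[0.9,4,0,0,0,11.2,0.6],[0.9,4.5,0,0,0,12.6,0.6],[0.9,4.9,0,0,0,13.9,0.6]]]'
cat > mod.py <<'E'
from h import *
from scipy.spatial.transform import Rotation as Ro
np.set_printoptions(precision=3,suppress=True)
l=np.array([np.cos(np.radians(72)),np.sin(np.radians(72)),0]);up=np.array([0,0,1.])
m=np.sin(.5)*l+np.cos(.5)*up; n=-np.cos(.5)*l+np.sin(.5)*up
z=-m;y=-n;Rt=np.c_[np.cross(y,z),y,z]; E=np.array([636.9,219.4,150])
def show(P,Rg=Rt):
    o=r.get_obs(); rc=np.array(o["tcp_rot"])
    print(o["clock"],o["ee_pos"],"d",(P-o["ee_pos"])/50,"rot",np.degrees(Ro.from_matrix(Rg@rc.T).as_rotvec())/6,"q",o["joint_pos"])
E
python3 - <<'E'
from mod import *
show(E+48*m); print(m)
E
```

```text
clock: 11.1
ee_pos: [596.0, -1.5, 281.0]
tcp_rot: [[0.178, 0.984, -0.002], [0.984, -0.178, 0.0], [-0.0, -0.002, -1.0]]
force: [-0.5, 0.5, -0.5]
gripper_width: 0.602
grip_force: 0.0
clock: 12.1
ee_pos: [640.8, 243.6, 280.8]
tcp_rot: [[-0.957, 0.291, -0.002], [0.291, 0.957, -0.0], [0.002, -0.001, -1.0]]
force: [0.6, -0.8, -0.2]
gripper_width: 0.596
grip_force: 0.0
12.1 [640.8   243.609 280.78 ] d [ 0.064 -0.046 -1.773] rot [-4.552  1.412 -0.168] q [-28.573  36.179  10.168  74.683  -6.406  69.816  54.958]
[0.148 0.456 0.878]
```

```bash
python3 -m crank '[[[0,0,0,-1.1,0.35,0,0.6],[0,0,0,-2.3,0.7,0,0.6],[0,0,-0.3,-3.4,1.05,-0.1,0.6],[0,0,-0.7,-4.55,1.4,-0.17,0.6],[0.06,-0.05,-1.1,-4.55,1.4,-0.17,0.6],[0.06,-0.05,-1.4,-4.55,1.4,-0.17,0.6],[0.06,-0.05,-1.6,-4.55,1.4,-0.17,0.6],[0.06,-0.05,-1.6,-4.55,1.4,-0.17,0.6],[0.06,-0.05,-1.6,-4.55,1.4,-0.17,0.6]]]'
python3 - <<'E'
from mod import *
show(E-42*m)
s=r.get_image("side")[:,:,::-1]; t=r.get_image("top")[:,:,::-1]
cv2.imwrite("pics/c7.png",np.hstack([crop(s,225,120,133,133,3),crop(t,200,130,133,133,3)]))
E
```

```text
clock: 13.0
ee_pos: [645.3, 238.9, 203.8]
tcp_rot: [[-0.949, 0.28, -0.144], [0.315, 0.833, -0.455], [-0.008, -0.477, -0.879]]
force: [-0.5, -0.2, 0.3]
gripper_width: 0.599
grip_force: 0.0
13.0 [645.324 238.863 203.78 ] d [-0.293 -0.772 -1.813] rot [-0.005  0.08   0.058] q [-38.984  54.782  17.134  56.738   6.165  90.044  44.05 ]
```

View pics/c7.png

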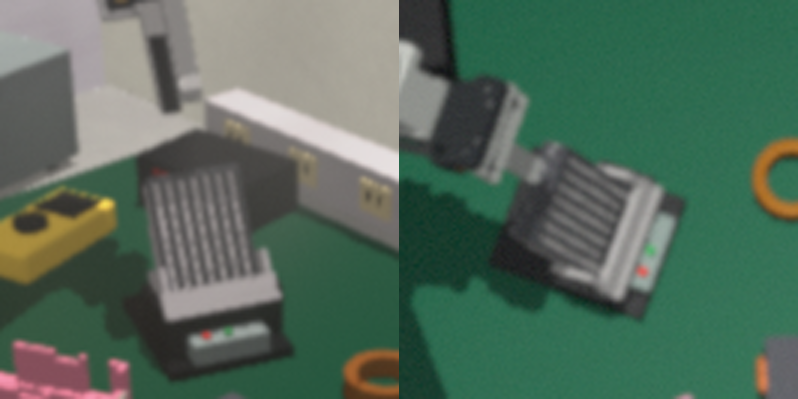

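The open gripper is lined up with the module's tilt, just above its upper end: near finger at (527,162), module end at about (545,193), the rest being parallax from the height difference. I'll descend along its axis and close.

```bash
python3 -c "
from mod import *
print(proj('top',np.array(r.get_obs()['ee_pos'])+28*n), 'seen ~(248,189)')"
python3 -m crank '[[[0.02,0.04,-0.3,0,0.08,0.06,0.6],[-0.04,-0.12,-0.6,0,0.08,0.06,0.6],[-0.11,-0.3,-0.95,0,0.08,0.06,0.6],[-0.18,-0.48,-1.3,0,0.08,0.06,0.6],[-0.25,-0.65,-1.6,0,0.08,0.06,0.6],[-0.29,-0.77,-1.81,0,0.08,0.06,0.6],[-0.29,-0.77,-1.81,0,0.08,0.06,0.6],[-0.29,-0.77,-1.81,0,0.08,0.06,0.6]]]' 40
python3 -m crank '[[[0,0,0,0,0,0,0.5],[0,0,0,0,0,0,0.4],[0,0,0,0,0,0,0.3],[0,0,0,0,0,0,0.2],[0,0,0,0,0,0,0.1],[0,0,0,0,0,0,0.1],[0,0,0,0,0,0,0.1]]]' 40
```

```text
[244.253 187.372] seen ~(248,189)
clock: 13.9
ee_pos: [630.7, 201.4, 111.7]
tcp_rot: [[-0.952, 0.269, -0.149], [0.307, 0.835, -0.456], [0.001, -0.48, -0.877]]
force: [0.2, 0.9, -0.1]
gripper_width: 0.598
grip_force: 0.0
clock: 14.6
ee_pos: [630.5, 201.5, 111.6]
tcp_rot: [[-0.952, 0.269, -0.149], [0.307, 0.835, -0.456], [0.001, -0.48, -0.878]]
force: [0.5, 2.2, 1.2]
gripper_width: 0.273
grip_force: 39.8
```

The measured width, 25.7 mm, is the module's thickness. I'll draw it out along its axis.

```bash
python3 -m crank '[[[0.015,0.045,0.09,0,0,0,0.1],[0.045,0.135,0.26,0,0,0,0.1],[0.09,0.27,0.53,0,0,0,0.1],[0.133,0.41,0.79,0,0,0,0.1],[0.178,0.55,1.05,0,0,0,0.1],[0.222,0.68,1.32,0,0,0,0.1],[0.266,0.82,1.58,0,0,0,0.1],[0.31,0.96,1.84,0,0,0,0.1],[0.355,1.09,2.11,0,0,0,0.1],[0.385,1.19,2.28,0,0,0,0.1]]]' 50
python3 - <<'E'
from mod import *
Y=np.array([.082,.9966,0]);Rg=np.c_[np.cross(Y,[0,0,-1]),Y,[0,0,-1]]
show(np.array([572,-203.3,300.]),Rg)
E
```

```text
clock: 15.6
ee_pos: [649.7, 261.5, 226.6]
tcp_rot: [[-0.952, 0.269, -0.148], [0.307, 0.835, -0.456], [0.001, -0.479, -0.878]]
force: [-0.8, -0.5, -3.9]
gripper_width: 0.273
grip_force: 49.7
15.6 [649.735 261.488 226.562] d [-1.555 -9.296  1.469] rot [ 4.689 -0.951  2.149] q [-39.391  55.928  16.964  50.452   5.809  95.673  44.544]
```

```bash
python3 -m crank '[[[0,0,0.4,0,0,0,0.1],[0,0,1,0.5,-0.1,0.2,0.1],[0,-0.2,1.5,1,-0.2,0.4,0.1],[0,-0.6,1.5,1.6,-0.3,0.7,0.1],[-0.1,-1.1,1.5,2.2,-0.4,1,0.1],[-0.2,-1.7,1.5,2.8,-0.6,1.3,0.1],[-0.3,-2.3,1.5,3.4,-0.7,1.6,0.1],[-0.4,-2.9,1.5,4,-0.8,1.8,0.1],[-0.6,-3.5,1.5,4.69,-0.95,2.15,0.1],[-0.7,-4.1,1.5,4.69,-0.95,2.15,0.1]]]'
python3 -m crank '[[[-0.1,-0.6,0,0,0,0,0.1],[-0.2,-1.2,0,0,0,0,0.1],[-0.3,-1.8,0,0,0,0,0.1],[-0.4,-2.4,0,0,0,0,0.1],[-0.5,-3,0,0,0,0,0.1],[-0.6,-3.6,0,0,0,0,0.1],[-0.7,-4.2,0,0,0,0,0.1],[-0.8,-4.7,0,0,0,0,0.1],[-0.85,-5.1,0,0,0,0,0.1],[-0.85,-5.2,0,0,0,0,0.1]]]'
python3 -m crank '[[[0,0,-0.2,0,0,0,0.1],[0,0,-0.4,0,0,0,0.1],[0,0,-0.4,0,0,0,0.1],[0,0,-0.4,0,0,0,0.1]]]'
python3 - <<'E'
from mod import *
Y=np.array([.082,.9966,0]);Rg=np.c_[np.cross(Y,[0,0,-1]),Y,[0,0,-1]]
show(np.array([572,-203.3,150.]),Rg)
s=r.get_image("side")[:,:,::-1]; t=r.get_image("top")[:,:,::-1]
cv2.imwrite("pics/c8.png",np.hstack([crop(s,320,120,133,200,3),crop(t,350,120,133,200,3)]))
E
```

```text
clock: 16.6
ee_pos: [612.7, 50.0, 301.5]
tcp_rot: [[-0.996, 0.086, -0.001], [0.086, 0.996, -0.002], [0.001, -0.002, -1.0]]
force: [0.9, -0.6, -4.3]
gripper_width: 0.272
grip_force: 49.7
clock: 17.6
ee_pos: [570.3, -208.2, 300.7]
tcp_rot: [[-0.996, 0.087, -0.003], [0.087, 0.996, -0.003], [0.002, -0.004, -1.0]]
force: [0.1, 0.5, -4.4]
gripper_width: 0.277
grip_force: 49.7
clock: 18.0
ee_pos: [572.0, -202.9, 279.8]
tcp_rot: [[-0.997, 0.08, -0.002], [0.08, 0.997, -0.0], [0.002, -0.0, -1.0]]
force: [0.7, -0.3, -4.6]
gripper_width: 0.275
grip_force: 49.7
18.0 [ 572.014 -202.923  279.773] d [-0.    -0.008 -2.595] rot [ 0.001 -0.02  -0.018] q [ 10.787  28.672   9.69   88.611  -5.141  63.265 107.041]
```

View pics/c8.png

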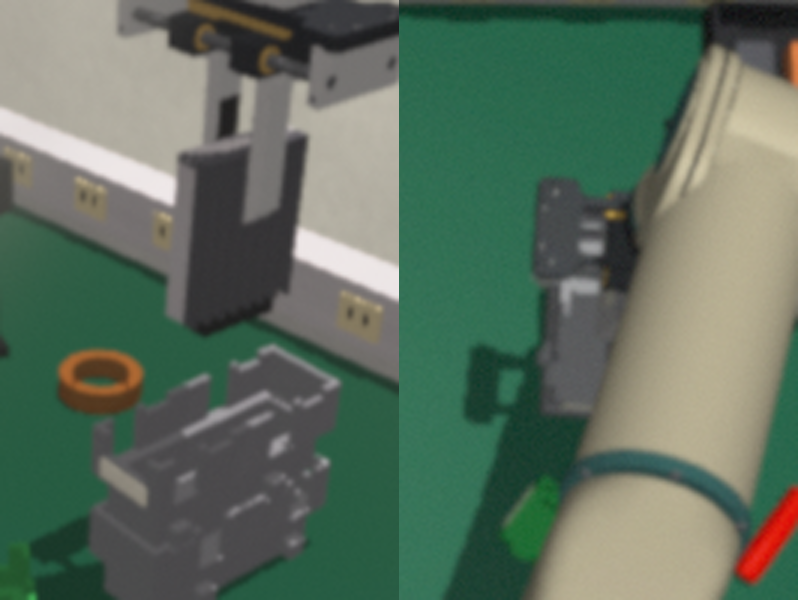

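The module hangs upright and centred over the raised bin. I'll lower it.

```bash
python3 -m crank '[[[0,0,-0.3,0,0,0,0.1],[0,0,-0.7,0,0,0,0.1],[0,0,-1.1,0,0,0,0.1],[0,0,-1.5,0,0,0,0.1],[0,0,-1.8,0,0,0,0.1],[0,0,-2.1,0,0,0,0.1],[0,0,-2.3,0,0,0,0.1],[0,0,-2.45,0,0,0,0.1],[0,0,-2.5,0,0,0,0.1],[0,0,-2.5,0,0,0,0.1]]]'
python3 -m crank '[[[0,0,-0.03,0,0,0,0.1],[0,0,-0.06,0,0,0,0.1],[0,0,-0.09,0,0,0,0.1],[0,0,-0.09,0,0,0,0.1]]]'
```

```text
clock: 19.1
ee_pos: [572.2, -204.5, 155.6]
tcp_rot: [[-0.997, 0.082, -0.0], [0.082, 0.997, -0.001], [0.0, -0.001, -1.0]]
force: [0.2, -0.4, -2.5]
gripper_width: 0.275
grip_force: 49.7
clock: 19.5
ee_pos: [572.0, -204.4, 150.9]
tcp_rot: [[-0.997, 0.082, -0.001], [0.082, 0.997, -0.001], [0.001, -0.001, -1.0]]
force: [-0.5, 0.3, -4.2]
gripper_width: 0.272
grip_force: 49.7
```

```bash
python3 -m crank '[[[0,0,-0.03,0,0,0,0.1],[0,0,-0.05,0,0,0,0.1],[0,0,-0.05,0,0,0,0.1]]]'
python3 -m crank '[[[0,0,-0.03,0,0,0,0.1],[0,0,-0.05,0,0,0,0.1],[0,0,-0.05,0,0,0,0.1]]]'
```

```text
clock: 19.8
ee_pos: [571.9, -204.4, 148.3]
tcp_rot: [[-0.997, 0.082, -0.001], [0.082, 0.997, -0.001], [0.001, -0.001, -1.0]]
force: [0.5, 0.4, -3.6]
gripper_width: 0.276
grip_force: 49.7
clock: 20.1
ee_pos: [572.1, -204.5, 146.0]
tcp_rot: [[-0.997, 0.082, -0.001], [0.082, 0.997, -0.001], [0.0, -0.001, -1.0]]
force: [-0.5, -0.6, -2.9]
gripper_width: 0.275
grip_force: 49.7
```

```bash
python3 -m crank '[[[0,0,-0.03,0,0,0,0.1],[0,0,-0.05,0,0,0,0.1],[0,0,-0.05,0,0,0,0.1]]]'
python3 -m crank '[[[0,0,-0.03,0,0,0,0.1],[0,0,-0.05,0,0,0,0.1],[0,0,-0.05,0,0,0,0.1]]]'
```

```text
clock: 20.4
ee_pos: [572.1, -204.5, 145.7]
tcp_rot: [[-0.997, 0.082, 0.0], [0.082, 0.997, -0.001], [-0.0, -0.001, -1.0]]
force: [-5.0, 2.8, 12.1]
gripper_width: 0.273
grip_force: 49.8
clock: 20.7
ee_pos: [572.1, -204.6, 145.6]
tcp_rot: [[-0.997, 0.082, 0.001], [0.082, 0.997, -0.001], [-0.001, -0.001, -1.0]]
force: [-8.8, 2.8, 26.7]
gripper_width: 0.275
grip_force: 49.8
```

Contact is at z 145.7 as expected. I'll ease off the push, open slowly and retreat.

```bash
python3 -m crank '[[[0,0,0.07,0,0,0,0.1],[0,0,0.07,0,0,0,0.1],[0,0,0.07,0,0,0,0.3],[0,0,0.07,0,0,0,0.34],[0,0,0.07,0,0,0,0.38],[0,0,0.07,0,0,0,0.45],[0,0,0.07,0,0,0,0.5],[0,0,0.07,0,0,0,0.5]]]' 10
python3 -m crank '[[[0,0,0.2,0,0,0,0.5],[0,0,0.5,0,0,0,0.5],[0,0,1,0,0,0,0.5],[0,0,1.6,0,0,0,0.5],[0,0,2.4,0,0,0,0.5],[0,0,3,0,0,0,0.5],[0,0,3.2,0,0,0,0.5],[0,0,3.2,0,0,0,0.5],[0,0,3.2,0,0,0,0.5]]]'
python3 - <<'E'
from mod import *
s=r.get_image("side")[:,:,::-1]
cv2.imwrite("pics/c9.png",crop(s,320,160,133,160,3))
E
```

```text
clock: 21.5
ee_pos: [572.0, -204.4, 144.3]
tcp_rot: [[-0.997, 0.082, -0.001], [0.082, 0.997, -0.001], [0.001, -0.001, -1.0]]
force: [-0.2, 0.3, 0.1]
gripper_width: 0.499
grip_force: 0.0
clock: 22.4
ee_pos: [571.3, -204.1, 303.3]
tcp_rot: [[-0.997, 0.082, -0.003], [0.082, 0.997, -0.0], [0.003, -0.0, -1.0]]
force: [-0.1, 0.3, -0.1]
gripper_width: 0.5
grip_force: 0.0
```

View pics/c9.png

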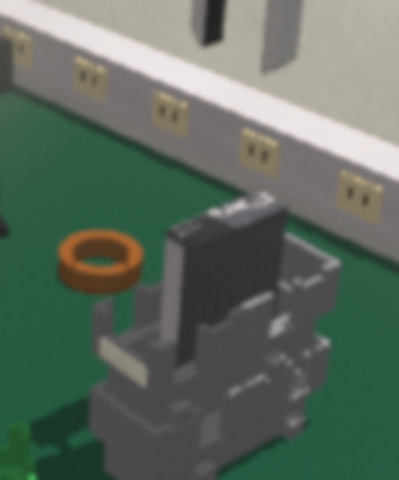

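The module stands upright in the raised bin with the gripper clear, and the bin corner at (338,265) has not shifted. One quick height check, then I'll hand in.

Run:
```python
from mod import *
R=np.array([[.9966,-.082],[.082,.9966]])
for q in((168,240),(285,208)): print(R@on("side",320+q[0]/3,160+q[1]/3,190)[:2])
print("bin centre ~ [588.5,-154.5]")
print(r.hand_in())
```

```text
[ 538.401 -153.346]
[ 626.89  -170.184]
bin centre ~ [588.5,-154.5]
the job is handed in; nothing more can be done
None
```

The upper bin was turned half a turn and rests on the lower bin's ledges, and the power module stands upright in it, let go, with the gripper clear. I handed the job in after about 22 s on the robot's clock. The interface returned no verdict, but the last side picture and measured positions agree with both placements.

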